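Tuck the gutter strip under the lapped leaf and hold it down

ROBOT

A 6-joint arm with a two-finger parallel gripper is mounted at the origin on the work surface; the furniture and walls round the work are solid. World frame = base frame: x ahead of the robot, y to its left, z up, the work surface at z = 0. Lengths are in mm, angles in rad, forces in N, time in s.
With the tool pointing down it reaches from about 350 to 975 mm from the base axis. Payload 7.1 kg.
Tool frame: the origin (TCP) lies on the front face of the gripper's body, between the roots of the fingers; the fingertips stand 80 mm ahead of it and the grasp point (between the pads) lies 61 mm ahead of it (env.tips_ahead is the distance from the TCP to the fingertips, in mm); z points along the fingers, y is the direction in which the jaws open and shut (so a half turn about z gives the same grasp; the last joint's range is limited). The gripper opens to 88 mm and grips with 3 to 60 N. Pads are 20 mm wide; open, the fingers measure 115 mm over their backs; the gripper's body (75 mm by 178 mm) begins 61 mm behind the grasp point.
Start: joints at [-1.294, 0.423, 1.63, -0, 1.089, -0.019], TCP at [182.209, -597.834, 302.675] pointing down, gripper open.
Joint ranges: [-3, 3], [-0.9, 2.11], [0.09, 2.58], [-1.31, 4.45], [0.11, 2.69], [-2.54, 2.54]. Speed limits (rad/s): [2.39, 2.39, 3.01, 3.14, 3.14, 3.14].

INTERFACE

Orientations are given as a unit quaternion [x, y, z, w].
In Python, from station import env, set_gripper, viewer, workorder gives the robot as it stands. Calls block until the motion is done:
- env.reach(position, orientation): joint-space move of the TCP to a pose.
- env.move_l(position, rot=None, rate=150, f_stop=None): straight line of the TCP; rot=None keeps the orientation; rate is the mean speed in mm/s. With f_stop (N) it stops when the force on the tool has changed by that much, and returns True; else False.
- env.move_joints(angles): joint-space move.
- set_gripper(opening): finger opening in mm; the grip force is fixed at half the most; returns when the fingers have stopped.
- env.hold(seconds).
- env.ik(position, orientation): joint angles nearest the present ones, or None.
- env.read_state(): the state.
- viewer.camera(name): name is "scene" or "top"; returns the picture (400x640x3 uint8, blue, green, red); there is no depth.
- viewer.camera_params(name): a dict with "fx", "fy", "cx", "cy" (pixels), "pose" (4x4, takes a point from camera to world coordinates). Camera axes: x right, y up, looking along -z (the intrinsics and any distortion apply to the point x, -y, -z); pixel columns grow to the right and rows downward; lengths in mm; the calibration is good to about 2 mm. A picture is of the moment at which its call begins. camera_params takes no time and is no camera call.
A pose or a line that the arm cannot do raises env.IKError and nothing moves.
- workorder.sign_off(): hands the job in, once; it reports no verdict.
The state is a dict: "time_s": time; "qpos": joint angles; "dq": joint speeds; "tau": joint torques, N m; "tool_pos": TCP position; "orientation": TCP orientation; "force": force on the tool from outside, world axes, zero at the start; "wrist_torque": the same for the moment, N m; "width": finger opening in mm.
Only numpy, scipy, OpenCV 4.12 (cv2) and the standard library are available. Lean on these libraries where they do the work, as an engineer would, in place of code of your own. Each camera call takes 0.05 s, during which the arm holds its last target. There are 200 camera calls.

TASK

The drip board's gutter is open: pick up the loose metal gutter strip by its upright rib, bring it over the board and tuck its flat back edge under the hinged leaf, centred between the two side cheeks, without lifting the leaf, sliding it home against the stops underneath. Then press the strip down flat on the deck so that the sprung rubber seal under it is fully squeezed, and finish while still gripping it and holding it pressed there. Leave the cups and the timer where they stand.

Things in the scene. Friction and masses are not known exactly. Their poses are not given: they have to be found in the camera images.
- gutter_strip: Loose grey steel-look strip, about 0.1 to 0.2 kg: a flat plate 110 (x) x 130 (y) x 3 mm with an upright rib, 10 mm thick (x), 70 mm long (y), its top 31 mm above the plate's underside, centred at x = -35 mm. Origin at the centre of the plate's underside; +x points to the back edge (the edge to be tucked, the plain edge far from the rib), z up. It starts flat on the worktable.
- strip_back (a point): Middle of the underside of the strip's back edge, at x = +55 mm of the strip.
- strip_grip (a point): Grip point in the middle of the strip's rib, at x = -35 mm and 22 mm above the plate's underside (9 mm below the rib's top).
- drip_board: Fixed steel drip board lying on the worktable, 200 (x) x 240 (y) mm; x from -85 to +115 mm of its origin. Origin on its underside; +x points away from the robot, under the leaf; its flat deck is 14 mm above the origin. An open gutter crosses the deck from x = -30 to -8 mm (9 mm deep). Two upright side cheeks, inner faces at y = +-95 mm, from x = 1 to 113 mm, 24 mm above the deck.
- leaf_lip (a point): Middle of the front lip of the lapped leaf. The leaf is an aluminium sheet 180 mm wide (y) and 3 mm thick over the back of the deck, with its underside 8 mm above the deck; its front lip, at board x = -5 mm, is bent slightly upward (lip about 9 to 10 mm above the deck). The leaf is free to be lifted and falls back by its own weight (0.1 kg).
- leaf (a joint): Hinge angle of the leaf about its far edge (board x = 105 mm), rad; 0 = lying down in place, grows as it is lifted.
- stop_line (a point): Point on the deck at board x = +40 mm, y = 0: the line of the front faces of two stops (6 mm high blocks, at board y = +-45 mm) under the leaf. The strip is home when its back edge touches them: the back edge is then 45 mm behind the lip and the rib's middle is at board x = -50 mm.
- seal_top (a point): Middle of the top of the rubber seal bar (12 x 110 mm, along y) in the front deck, at board x = -50 mm, y = 0; it stands 3 mm above the deck when free.
- seal (a joint): How far the sprung seal bar is pressed down, m: 0 = free, 0.003 = flush with the deck (its end stop). It needs 3 N to start and 6 N to be flush, more than the strip's weight.
- cup_a: Small pale six-sided cup, 41 x 44 x 34 mm, bystander. Origin under its centre.
- cup_b: Small pale six-sided cup, 41 x 44 x 34 mm, bystander. Origin under its centre.
- timer: Round pale kitchen timer, 64 mm across, 38 mm high, bystander. Origin under its centre.

How it is judged (in metres and radians):
On the way, in this order (a step that is already met when the one before it is completed fails the run):
1. the strip is lifted off the worktable in the fingers (height (world z) of gutter_strip above 0.025 m and contact force between the fingers and gutter_strip above 1 N), for 0.2 s.
2. the strip's back edge is under the leaf, with the leaf down (x of strip_back in the frame of drip_board above 0.005 m and z of strip_back in the frame of drip_board below 0.022 m and value of joint leaf below 0.08 rad), for 0.1 s.
At the end, for the whole second after the job is handed in: Back edge under the leaf within 8 mm of the stops, centred within 20 mm, square within 0.1 rad, flat within 0.04 rad and back edge within 4 mm of the deck; seal squeezed over 2 of 3 mm; leaf below 0.03 rad; fingers still holding the strip at rest (x of strip_back in the frame of drip_board between 0.032 and 0.045 m and y of strip_back in the frame of drip_board between -0.02 and 0.02 m and z of strip_back in the frame of drip_board below 0.018 m and angle between the x axis of gutter_strip and the x axis of drip_board, either way round below 0.1 rad and angle between gutter_strip's own z axis and vertical below 0.04 rad and value of joint seal above 0.002 m and value of joint leaf below 0.03 rad and contact force between the fingers and gutter_strip above 1 N and linear speed of gutter_strip below 0.02 m/s); the arm keeps its last pose, push and grip.
It fails at once if the leaf is lifted by more than 0.12 rad (about 12 mm at the lip) (value of joint leaf above 0.12 rad).
It fails at once if a cup or the timer is moved by more than 30 mm (distance of any of cup_a, cup_b, timer from where it was at the start of the episode above 0.03 m).
It also fails if it takes over 42 s, if anything falls off the work surface, if the arm or the gripper's body presses on something with over 40 N, if the wrist force passes 120 N, or if a joint passes its speed limit or range.

## Working session

There is one attempt and no reset: what is moved stays moved. The work goes in short steps, each a Python script; the robot and the scene stay as the last script left them, time stands still between calls to the robot, and variables do not carry over. Pictures are saved under pics/ and viewed, about 8 in all and at most 12, crops included, and the job is handed in when it is done.

```bash
ls; mkdir -p pics; python3 - <<'E'
from station import env, viewer
import cv2
for n in("top","scene"):
    cv2.imwrite(f"pics/{n}0.png",viewer.camera(n)); p=viewer.camera_params(n); print(n,p)
s=env.read_state();print(s["time_s"],s["orientation"],s["width"],s["force"])
E
```

```text
pics
top {'fx': 452.7845623882516, 'fy': 452.7845623882516, 'cx': 318.82015246148774, 'cy': 198.08373522660196, 'pose': array([[ 1.98005166e-02,  9.95005585e-01, -9.78357082e-02,
         3.33661422e+02],
       [-9.99668921e-01,  1.80946258e-02, -1.82929872e-02,
         2.42139440e+02],
       [-1.64313239e-02,  9.81655275e-02,  9.95034442e-01,
         1.11645459e+03],
       [ 0.00000000e+00,  0.00000000e+00,  0.00000000e+00,
         1.00000000e+00]])}
scene {'fx': 370.63450152309105, 'fy': 370.63450152309105, 'cx': 318.314501367895, 'cy': 197.47994651414493, 'pose': array([[-6.87840363e-01,  4.73319483e-01, -5.50312913e-01,
        -3.30394750e+00],
       [-7.25719937e-01, -4.63437320e-01,  5.08484437e-01,
         6.84059083e+02],
       [-1.43599505e-02,  7.49129173e-01,  6.62268280e-01,
         6.12707210e+02],
       [ 0.00000000e+00,  0.00000000e+00,  0.00000000e+00,
         1.00000000e+00]])}
0.1 [ 9.89081231e-01  1.47369724e-01 -1.04853404e-04 -6.86950812e-04] 87.63980441295368 [-0.43821615 -0.30294802  0.8231166 ]
```

View pics/top0.png

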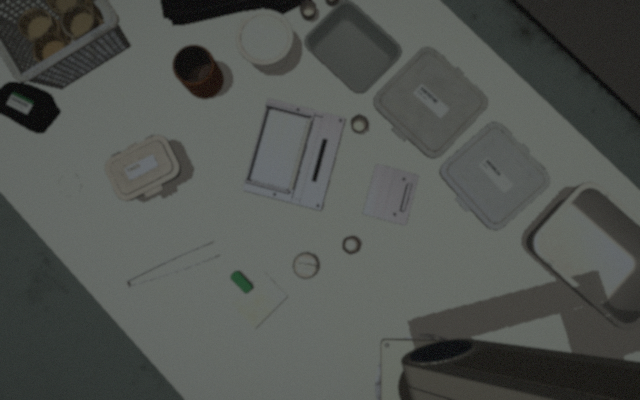

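View pics/scene0.png

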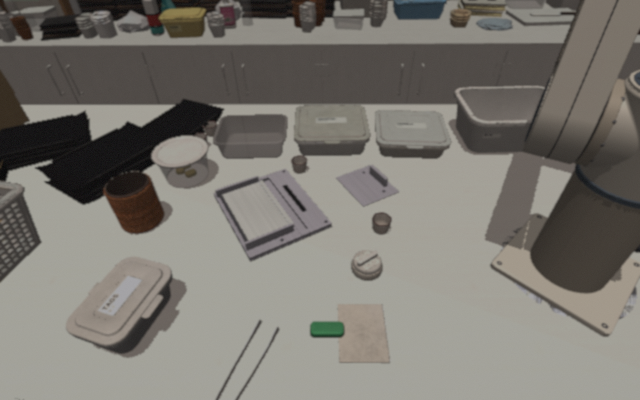

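The top view shows the board at about (295,155), with the leaf on its left and the seal as a dark bar at (319,160). The strip is at about (390,194) with its rib on the right at (406,194). The cups are at (360,124) and (351,244), the timer at (306,265). The insertion direction is image-left. I'll zoom in next.

```bash
python3 - <<'E'
import cv2,numpy as np
from station import viewer
a=np.mean([viewer.camera("top").astype(float) for _ in range(6)],0)
np.save("top.npy",a)
c=a[90:220,235:435]; c=np.clip((c-20)*1.7,0,255).astype(np.uint8)
c=cv2.resize(c,None,fx=4,fy=4,interpolation=cv2.INTER_CUBIC)
cv2.imwrite("pics/crop_top.png",c)
E
```

```text
(no output)
```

View pics/crop_top.png

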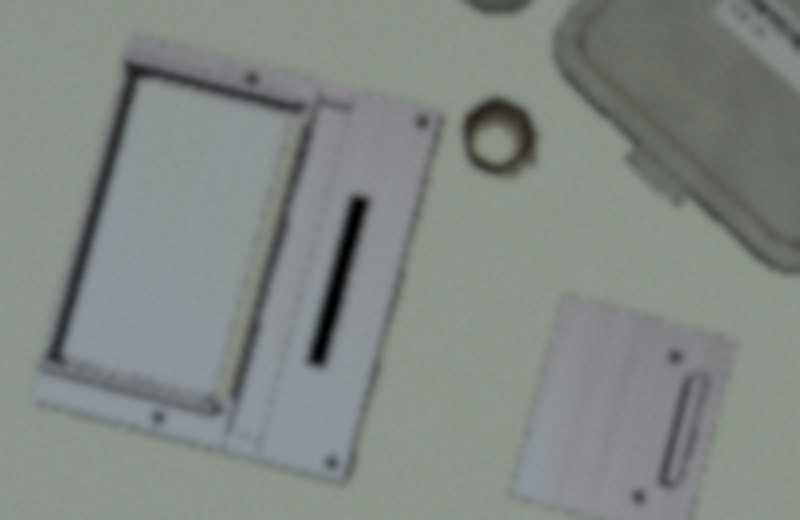

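```bash
cat > h.py <<'E'
import numpy as np,cv2
from scipy.optimize import least_squares
from station import env,set_gripper,viewer
def proj(n,P):
    p=viewer.camera_params(n);M=np.linalg.inv(p["pose"]);q=np.atleast_2d(P)@M[:3,:3].T+M[:3,3]
    return np.c_[p["cx"]+p["fx"]*q[:,0]/-q[:,2],p["cy"]-p["fy"]*q[:,1]/-q[:,2]]
def T(pose,L,z0=0):
    x,y,a=pose;L=np.atleast_2d(np.array(L,float));c,s=np.cos(a),np.sin(a)
    return np.c_[x+c*L[:,0]-s*L[:,1],y+s*L[:,0]+c*L[:,1],L[:,2]+z0]
def fit(n,L,px,g):
    r=least_squares(lambda v:(proj(n,T(v,L))-px).ravel(),g,x_scale=[1,1,.01],loss="soft_l1")
    return r.x,(proj(n,T(r.x,L))-px).round(1)
E
python3 - <<'E'
from h import *
u=lambda l:(np.array(l,float)+.5)/4-.5+[235,90]
# board: x to image left; y: image down = -world x. +x=world +y => +y=world -x = image down
BL=[[-85,-120,14],[-85,120,14],[115,120,0],[115,-120,0],[-56,-55,17],[-44,-55,17],[-56,55,17],[-44,55,17],[-5,-90,12.5+12],[-5,90,12.5+12]]
BP=u([(441,115),(347,482),(33,402),(130,33),(369,199),(353,196),(325,366),(309,363),(306,108),(218,400)])
b,rb=fit("top",BL,BP,[500,300,1.6]); print(b,rb.tolist())
SL=[[55,-65,3],[55,65,3],[-55,-65,3],[-40,-35,31],[-30,-35,31],[-40,35,31],[-30,35,31]]
SL=np.array(SL,float);SP=u([(562,293),(510,495),(735,341),(710,376),(692,372),(680,487),(660,484)])
s,rs=fit("top",SL,SP,[450,150,1.4]); print(s,rs.tolist())
for nm,px in(("cupa",(495,137)),):
  pass
np.save("poses.npy",[b,s])
img=np.clip((viewer.camera("scene").astype(float)-20)*1.6,0,255)[145:265,200:440].astype(np.uint8)
img=cv2.resize(img,None,fx=3.3,fy=3.3,interpolation=cv2.INTER_CUBIC)
def dr(P,c):
    for q in (proj("scene",P)-[200,145]+.5)*3.3: cv2.circle(img,(int(q[0]),int(q[1])),3,c,1)
dr(T(b,BL),(0,0,255));dr(T(s,SL),(0,200,0))
cv2.imwrite("pics/ov.png",img)
E
```

```text
[549.18309957 312.06524168   1.33112883] [[0.2, -1.2], [-1.0, 0.1], [-0.1, -0.0], [1.4, 1.4], [0.3, -0.6], [-0.4, -1.0], [-0.1, 0.4], [-0.9, -0.1], [-0.3, 2.9], [2.6, -0.0]]
[455.95278391  86.63573813   1.31605869] [[0.4, 0.4], [-0.4, 0.2], [0.1, 0.1], [-0.4, -0.1], [0.0, -0.2], [-0.3, 0.1], [0.6, -0.3]]
```

View pics/ov.png

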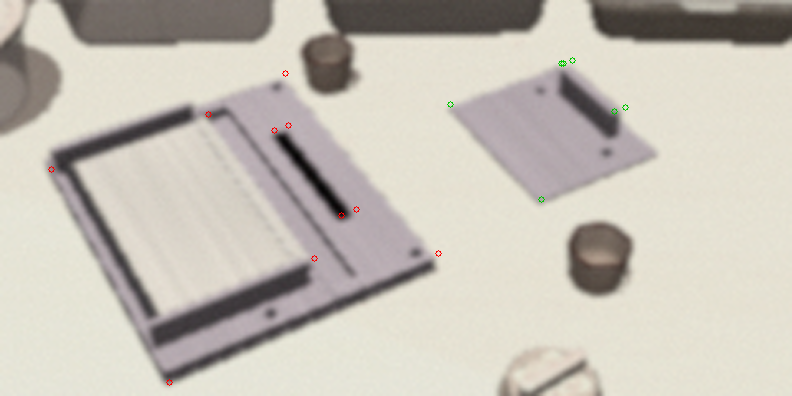

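The strip fit agrees in both views to under 1 px. The board fit is off by about 1.5 px at the seal in the scene view, because of poor leaf and back-corner points. I'll refit it on deck points from both cameras.

```bash
python3 - <<'E'
from h import *
u=lambda l:(np.array(l,float)+.5)/4-.5+[235,90]
w=lambda l:np.array(l,float)/3.3-.5+[200,145]
b,s=np.load("poses.npy")
TL=[[-85,-120,14],[-85,120,14],[115,120,14],[115,-120,14],[-56,-55,17],[-44,-55,17],[-56,55,17],[-44,55,17]]
TP=u([(441,115),(347,482),(33,402),(130,33),(369,199),(353,196),(325,366),(309,363)])
CL=[[-85,120,14],[-85,-120,14],[-56,-55,17],[-44,-55,17],[-56,55,17],[-44,55,17],[115,120,0]]
CP=w([(435,262),(283,82),(288,130),(276,136),(348,213),(337,218),(167,382)])
t,rt=fit("top",TL,TP,b);print("top",t,rt.tolist())
c,rc=fit("scene",CL,CP,b);print("scene",c,rc.tolist())
s2,r=fit("scene",[[55,-65,3],[55,65,3],[-55,65,3],[-40,35,31],[-40,-35,31],[-30,-35,31]],w([(450,106),(541,202),(656,153),(620,117),(566,68),(559,75)]),s)
print("strip scene",s2,r.tolist())
r=least_squares(lambda v:np.r_[(proj("top",T(v,TL))-TP).ravel(),(proj("scene",T(v,CL))-CP).ravel()],b,x_scale=[1,1,.01],loss="soft_l1")
print("joint",r.x); np.save("poses.npy",[r.x,s])
B=r.x
print("strip in board frame", np.array([[np.cos(B[2]),np.sin(B[2])],[-np.sin(B[2]),np.cos(B[2])]])@(s[:2]-B[:2]))
# bystanders: on z=34/38 plane
def ray(px,z):
    p=viewer.camera_params("top");d=p["pose"][:3,:3]@[(px[0]-p["cx"])/p["fx"],-(px[1]-p["cy"])/p["fy"],-1];o=p["pose"][:3,3];return o+d*(z-o[2])/d[2]
for q in[(360,124),(351,244),(306,265)]:print(ray(q,34).round())
E
```

```text
top [548.08702735 311.3756005    1.33963326] [[0.2, -1.2], [-0.2, 0.3], [-0.6, 0.3], [0.4, 0.3], [0.4, -0.4], [-0.3, -0.8], [0.4, 0.7], [-0.4, 0.2]]
scene [547.5310162  315.88900276   1.32160859] [[0.1, -0.9], [0.5, -1.6], [-0.4, -0.3], [-1.0, -0.6], [1.7, 0.3], [0.4, 0.6], [-0.9, 1.5]]
strip scene [453.88648217  93.22011041   1.32125109] [[-1.1, 1.0], [-0.9, 0.9], [0.6, 0.9], [0.6, -1.5], [0.7, -1.0], [-0.3, -2.0]]
joint [548.31791199 313.2098135    1.32902045]
strip in board frame [-242.09873932   35.43062149]
[623. 165.  34.]
[332. 183.  34.]
[280. 289.  34.]
```

```bash
cat >> h.py <<'E'
from scipy.spatial.transform import Rotation as R
Bd=np.array([547.9,313.4,1.330]); St=np.array([454.9,89.9,1.3175])
def quat(a,flip):
    a=a+np.pi*flip;y=np.array([np.cos(a),np.sin(a),0]);z=np.array([0,0,-1.])
    return R.from_matrix(np.c_[np.cross(y,z),y,z]).as_quat()
GZ=62.0+22-1.0+1.0   # TCP height over strip underside: tips 4 mm up
def tcp(bx,by,under): return T(Bd,[[bx-0,by,under+GZ]])[0]  # bx = rib middle in board frame
def st(m=""):
    s=env.read_state();print(m,round(s["time_s"],1),np.round(s["tool_pos"],1),np.round(s["force"],1),round(s["width"],1));return s
E
python3 - <<'E'
from h import *
g=T(St,[[-35,0,GZ]])[0];print(g)
best=None
for f in(0,1):
    for z in(0,100):
        q=env.ik(g+[0,0,z],quat(St[2],f));q2=env.ik(tcp(-50,0,14),quat(Bd[2],f));print(f,q,q2)
    if q is not None and (best is None or abs(q[5])<best[0]): best=(abs(q[5]),f)
f=best[1];open("f","w").write(str(f))
Q=quat(St[2],f)
env.reach(g+[0,0,90],Q);st()
env.move_l(g+[0,0,15],rate=120);
env.move_l(g,rate=40,f_stop=8);st("down")
set_gripper(0);st("grip")
cv2.imwrite("pics/g.png",cv2.resize(viewer.camera("scene")[100:280,280:480],None,fx=3,fy=3))
E
```

```text
[446.12912385  56.01679278  84.        ]
0 [ 9.84389813e-02  5.78570805e-01  2.11211658e+00 -4.44089210e-16
  4.50905268e-01 -1.21906102e+00] [ 4.39035263e-01  6.73826143e-01  1.78372726e+00 -4.44089210e-16
  6.84039254e-01 -8.90964737e-01]
0 [ 9.84389813e-02  3.67381369e-01  2.08813027e+00 -4.44089210e-16
  6.86081018e-01 -1.21906102e+00] [ 4.39035263e-01  6.73826143e-01  1.78372726e+00 -4.44089210e-16
  6.84039254e-01 -8.90964737e-01]
1 [ 9.84389813e-02  5.78570805e-01  2.11211658e+00 -4.44089210e-16
  4.50905268e-01  1.92253163e+00] [ 4.39035263e-01  6.73826143e-01  1.78372726e+00 -4.44089210e-16
  6.84039254e-01  2.25062792e+00]
1 [ 9.84389813e-02  3.67381369e-01  2.08813027e+00 -4.44089210e-16
  6.86081018e-01  1.92253163e+00] [ 4.39035263e-01  6.73826143e-01  1.78372726e+00 -4.44089210e-16
  6.84039254e-01  2.25062792e+00]
 3.0 [446.5  55.5 174.1] [-0.8 -0.1 -0.1] 88.0
down 4.3 [446.   56.   83.8] [-0.2  0.3  1.1] 88.0
grip 5.5 [446.1  56.   84. ] [-0.4 -0.9  1.3] 9.7
```

View pics/g.png

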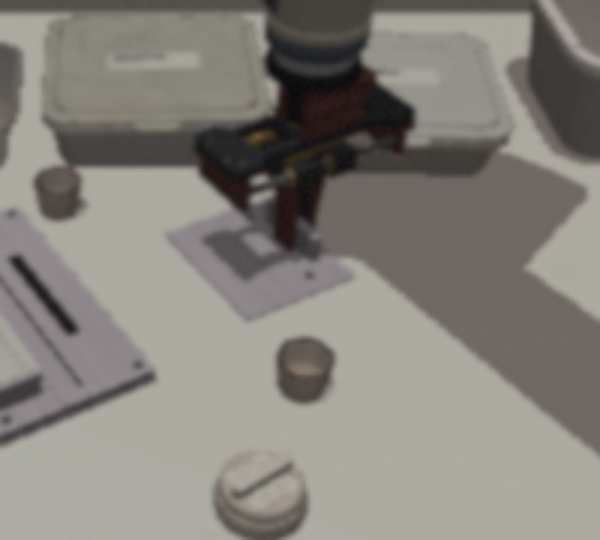

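The rib is gripped at a width of 9.7 mm, which matches its 10 mm, and the bystanders are untouched. Next: lift, move to just before the lip, lower, and check.

```bash
python3 - <<'E'
from h import *
f=int(open("f").read());p=np.array(env.read_state()["tool_pos"])
env.move_l(p+[0,0,60],rate=100);env.hold(.3);st("lift")
Q=quat(Bd[2],f)
env.move_l(tcp(-120,0,60),Q,rate=150)
env.move_l(tcp(-120,0,19),rate=60);env.hold(.2);st("pre")
a=np.hstack([viewer.camera("top")[80:230,230:430],viewer.camera("scene")[120:270,200:400]])
cv2.imwrite("pics/pre.png",cv2.resize(np.clip((a.astype(float)-15)*1.6,0,255).astype(np.uint8),None,fx=2,fy=2,interpolation=cv2.INTER_CUBIC))
E
```

```text
lift 6.6 [445.8  55.9 143.5] [-0.2  0.6 -1.5] 9.7
pre 8.8 [519.5 197.  103.4] [-0.3 -0.1 -0.9] 9.9
```

View pics/pre.png

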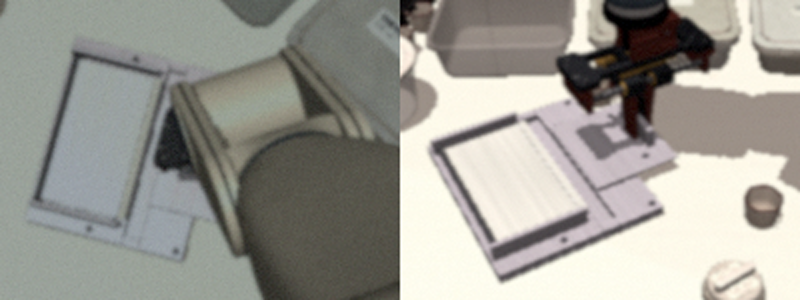

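The strip sits square over the front deck, level, with its back edge just short of the lip and cheeks clear on both sides. Sliding in at an underside height of 18 mm, which is 1 mm over the seal and 1 mm under the leaf.

```bash
python3 - <<'E'
from h import *
c,s_=np.cos(Bd[2]),np.sin(Bd[2])
def bx(): 
    p=np.array(env.read_state()["tool_pos"]);d=p[:2]-Bd[:2];return round(c*d[0]+s_*d[1],1),round(-s_*d[0]+c*d[1],1),round(p[2]-GZ,1)
env.move_l(tcp(-120,0,18),rate=30);st("z");print(bx())
h=env.move_l(tcp(-85,0,18),rate=40,f_stop=8);st(h);print(bx())
if not h:
    h=env.move_l(tcp(-60,0,18),rate=40,f_stop=8);st(h);print(bx())
if not h:
    h=env.move_l(tcp(-40,0,17.5),rate=15,f_stop=6);st(h);print(bx())
a=np.hstack([viewer.camera("top")[80:230,230:430],viewer.camera("scene")[120:270,200:400]])
cv2.imwrite("pics/in.png",cv2.resize(np.clip((a.astype(float)-15)*1.6,0,255).astype(np.uint8),None,fx=2,fy=2,interpolation=cv2.INTER_CUBIC))
E
```

```text
z 9.2 [519.2 196.9 102. ] [ 0.1 -0.4 -1.9] 9.7
(np.float64(-120.0), np.float64(0.0), np.float64(18.0))
False 10.2 [527.5 230.7 101.9] [ 0.6  0.8 -0.7] 9.8
(np.float64(-85.2), np.float64(0.1), np.float64(17.9))
False 11.0 [533.4 255.1 101.9] [ 0.2  0.5 -1.7] 9.4
(np.float64(-60.1), np.float64(0.2), np.float64(17.9))
True 11.7 [535.5 264.4 101.3] [ 0.4  0.3 -1.3] 9.6
(np.float64(-50.6), np.float64(0.4), np.float64(17.3))
```

View pics/in.png

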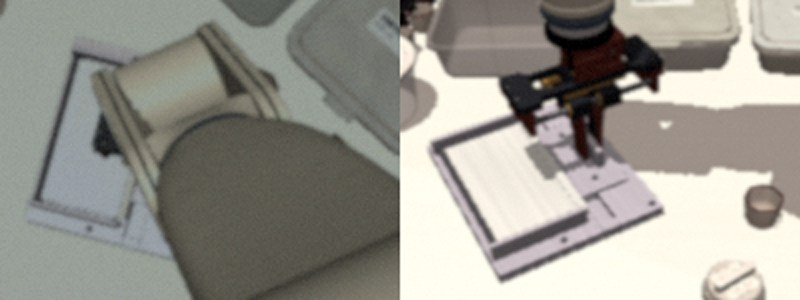

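It touched at rib x = -50.6, and home should be -50, so the back edge is against the stops with the leaf still lying down. Pressing down now.

```bash
python3 - <<'E'
from h import *
c,s_=np.cos(Bd[2]),np.sin(Bd[2])
def bx(): 
    s=env.read_state();p=np.array(s["tool_pos"]);d=p[:2]-Bd[:2];return np.round([c*d[0]+s_*d[1],-s_*d[0]+c*d[1],p[2]-GZ],1).tolist(),np.round(s["force"],1)
for u in np.arange(16.5,11.9,-.5):
    h=env.move_l(tcp(-51,0,u),rate=10,f_stop=20);env.hold(.2);b,f=bx();print(u,h,b,f)
    if f[2]>14 or h:break
# light nudge check against stops
st("end")
E
```

```text
16.5 False [-50.9, -0.0, 16.6] [-1.4  0.5  0.7]
16.0 False [-50.9, -0.0, 16.1] [-0.3  1.4  1.8]
15.5 False [-51.0, -0.0, 15.6] [-1.3  1.3  3.2]
15.0 False [-51.0, -0.0, 15.0] [-1.1  1.4  3.4]
14.5 False [-50.9, -0.1, 14.6] [-1.6  2.1  3.8]
14.0 False [-51.0, -0.0, 14.1] [-1.2  2.3  5.2]
13.5 False [-51.0, -0.0, 14.0] [-3.1  0.6  9. ]
13.0 False [-51.0, -0.0, 14.0] [-4.8  0.  13.8]
12.5 False [-51.0, -0.0, 14.0] [-6.5 -0.4 19.1]
end 15.9 [535.8 263.9  98. ] [-6.5 -0.4 19.1] 9.7
```

It bottomed out at exactly deck height (14.0 mm), with a clear stiffness change. The force is 19 N, against the 6 N the seal needs. One last look before handing in.

```bash
python3 - <<'E'
from h import *
env.hold(.5);st("hold")
a=viewer.camera("scene")[130:260,200:400]
cv2.imwrite("pics/fin.png",cv2.resize(np.clip((a.astype(float)-15)*1.6,0,255).astype(np.uint8),None,fx=4,fy=4,interpolation=cv2.INTER_CUBIC))
E
```

```text
hold 16.4 [535.8 263.9  98. ] [-6.5  0.2 19.9] 9.5
```

View pics/fin.png

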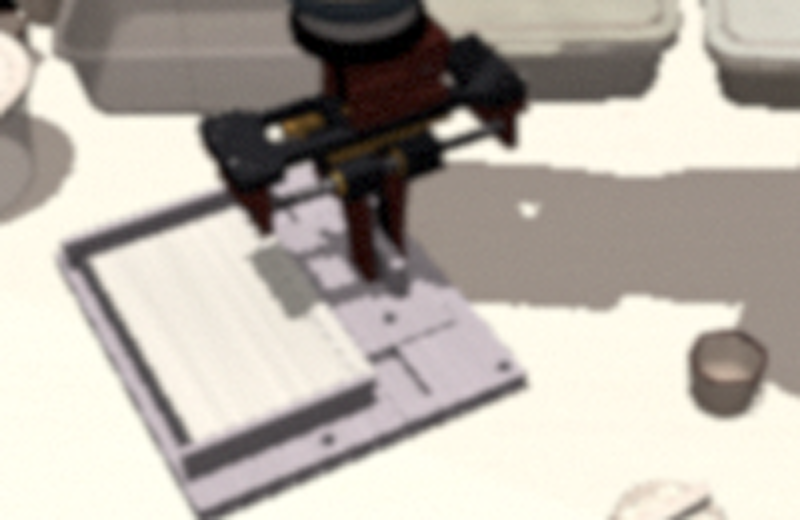

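```bash
python3 - <<'E'
from h import *
from station import workorder
for y in(55,65,75):print(y,(proj("scene",T(Bd,[[-71,y,17]]))-[200,130])*4)
st();workorder.sign_off()
E
```

```text
55 [[451.79118947 305.47382909]]
65 [[460.06854204 315.46439405]]
75 [[468.47169087 325.60679206]]
 16.4 [535.8 263.9  98. ] [-6.1 -0.6 18.7] 9.5
the job is handed in; nothing more can be done
```

The strip is tucked under the leaf and pressed flat on the deck. I handed the job in at 16.4 s with the arm still gripping and holding it down; no verdict was reported.

- **Home against the stops:** contact came at rib x = -50.6 mm (nominal -50). I pressed down at -51.0, so the back edge should be at about 39 mm.
- **Centring:** the arm held y at about 0 in the board frame. The strip's front corner showed up within about 2 px of where it should be, so it is centred to within a few mm.
- **Seal and flatness:** going down, the strip stopped hard at 14.0 mm, which is deck height. The push is about 19 N, against the 6 N the seal needs. The seal and leaf joints and the strip's tilt can't be read directly, so these rest on that stop and on the pictures.
- **Leaf, cups and timer:** the leaf looks flat in the last picture. The near cup and what shows of the timer look unmoved. The other cup is outside the last picture, but the strip was carried above cup height on the way.
- **Grip:** the fingers read 9.5 mm on the 10 mm rib.

**What disagreed:** the two cameras differed by about 4 to 6 mm in absolute y for the board and the strip. I averaged them and relied on the grip and the contact with the stops to fix the final position.

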